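# Check the fuse behind a pump controller's drop-down door

### The arm

A 7-joint arm with a two-finger parallel gripper is mounted at the origin on the work surface. World frame = base frame: x ahead of the robot, y to its left, z up, the work surface at z = 0. Lengths are in m, angles in rad, forces in N, time in s.
With the tool pointing down it reaches from about 0.425 to 0.925 m from the base axis. Payload 6.8 kg.
Tool frame: the origin (TCP) lies at the very end of the fingers, on their centre line; the grasp point (between the pads) lies 19 mm behind it (grip_point_offset is the distance from the TCP to the grasp point, in m); z points along the fingers, y is the line along which they close (so a half turn about z gives the same grasp; the last joint's range is limited). The gripper opens to 85 mm and grips with 20 to 120 N. Pads are 22 mm wide; open, the fingers measure 114 mm over their backs; the gripper's body (76 mm by 85 mm) begins 54 mm behind the grasp point. The pads swing forward as they close: fully open they stand 13 mm farther back than shut.
Start: joints at [-1.399, 0.477, 0.022, 1.555, -0.011, 1.109, -0.083], TCP at [0.186, 0.649, 0.192] pointing down, gripper open.
Joint ranges: [-2.96, 2.96], [-0.34, 2.1], [-1.41, 1.46], [0.24, 2.44], [-1.37, 4.51], [0.17, 1.92], [-2.96, 2.96]. Speed limits (rad/s): [2.39, 2.39, 3.14, 3.14, 3.14, 3.14, 3.14].

### API

Orientations are given as a unit quaternion [w, x, y, z].
In Python, from station import * gives the robot as it stands.
- The arm moves only by the tool carry_out, never from a script. Its argument "rows" is text: rows parted by semicolons, each of 4 numbers parted by spaces: the shift along the world's x, y, z in mm, then the turn about the world's z in degrees. In form: dx dy dz yaw; .... A call has 1 to 10 rows; each row shifts and turns the commanded pose from where the row before left it; what a row does not reach is not made up. A row lasts 1/8 s, in which the tool goes at most 62.5 mm and 10.7 degrees, less where a joint would pass 70% of its speed; a pose out of reach is approached as far as the arm can. A call is refused whole if a number of a shift passes 62.5 or a number of a turn 10.7, either way. A call with a gripper value outside its range is refused whole. "claw" is the finger opening in mm, from 0 to 85.4, set as the call begins (left out, the last holds). The fingers move at their own pace and stop on an object; "force" is the grip in N (left out, the last holds). Time passes only in rows, so rows that do not move let the fingers close. It gives the time, the measured TCP pose, the force, the opening and the grip force at its end, in the units of the state.
- get_obs(): the state, without advancing time (a new reading comes with each control period).
- read_camera(name): name is "scene" or "top"; returns a dict with "img" (480x640x3 uint8, blue, green, red), "fov_y" (degrees; the focal length in pixels is half the picture's height over the tangent of half this angle, whatever the lens; pixels are square), "cx", "cy" (the principal point, pixels), "world_to_cam" (4x4, takes a point from world to camera coordinates). Camera axes: x right, y up, looking along -z (the intrinsics and any distortion apply to the point x, -y, -z); pixel columns grow to the right and rows downward; lengths in m; the calibration is good to about 2 mm. A picture is of the moment at which its call begins. There is no depth.
- hand_in(): hands the job in; it is judged then, once.
Trained networks look in the newest picture that a camera, given by its name, has taken for a name from the list of things; names that differ only in an ending like _2 or _b are one class to them, and where a whole thing is asked for, a point or a joint stands for the part that bears it (a point fixed in the world has none). Each returns a list of dicts, best first, with "confidence" (0 to 1); they miss things now and then, are a little off and sometimes report something else, mostly with a low value. They report only what shows in the picture. A call takes as long as a camera call. They do not tell look-alikes from the thing itself.
- recognise(camera, thing): "centre" ([column, row] in pixels, amid what is visible of it).
- outline_of(camera, thing): "pixels" (480x640 bool, what is visible of it) and "centre" ([column, row] in pixels, amid what is visible of it).
- place_of(camera, thing): "centre" ([column, row] in pixels: a listed point, or the origin of a listed thing).
The state is a dict: "t": time; "q": joint angles; "joint_vel": joint speeds; "joint_torque": joint torques, N m; "eef_pos": TCP position; "tool_rot": TCP orientation; "contact_force": force on the tool from outside, world axes, zero at the start; "torque": the same for the moment, N m; "gripper_width": opening from 0.0 (shut) to 1.0 (fully open); "grasp_force": force on a finger pad.
Only numpy, scipy, OpenCV 4.12 (cv2) and the standard library are available. Lean on these libraries where they do the work, as an engineer would, in place of code of your own. Each camera call takes 0.05 s, during which the arm holds its last target. There are 200 camera calls.

### The job

Check the fuse in the pump controller: ease its drop-down front door all the way down, take the test pen from the bench mat and touch its metal tip lightly, for a moment each, first on the fuse's supply end (the cap next to the terminal block) and then on its other end. Then lay the pen flat on the mat again and push the door up until its catch snaps it fully shut, leaving the other things on the bench where they are.

Things in the scene. Friction and masses are not known exactly. Their poses are not given: they have to be found in the camera images.
- controller: Sump-pump controller: grey steel box 110 (x) x 220 (y) x 140 (z) mm, fixed to the bench on two steel legs, its underside 120 mm and its top 260 mm above the bench. Origin on the bench under its middle; x points to its back, so the door is on its -x side, facing the robot. Each leg (at y +-85 mm) has a 6 mm thick foot reaching to x = -50 mm; otherwise the space under the open door is clear.
- door (a joint): Angle (rad) of the front door, hinged at the bottom: 0 shut, upright; 1.5 fully down on its stop, near level, inside up. The stiff hinge stays where it is left; 1 to 7 N at the lip move it. Over the last 0.1 rad a spring catch acts: getting past its crest at 0.055, either way, takes about 12 N at the lip; below 0.025 it pulls the door fully shut, between it may stick, not shut.
- door_hinge (a point): Middle of the hinge line, 122 mm above the bench, 58 mm in front of the controller's origin. Turns with the door: z from the hinge to the lip, x out of the door's inside face (up when the door is down), y along the hinge as the controller's y. The door is a sheet 218 mm wide, 4 mm thick, 138 mm high.
- door_lip (a point): Middle of the free edge of the finger lip, same axes as door_hinge. The lip is flat, 140 mm wide and 5 mm thick, and carries the middle of the door's upper edge on to 162 mm from the hinge line; with the door shut it rises 24 mm above the box's top, so it can be hooked from behind or pinched from above.
- fuse_supply: Supply-side metal end cap, in its clip, of the cartridge fuse on the circuit board on the door's inside: 12 x 10 x 12 mm, the end on the controller's +y side, next to the grey three-screw terminal block. The fuse, 43 mm long, lies along y, 90 mm from the hinge. Origin in the mid-plane of the door sheet: use the point on its top. Nothing on the board stands higher than the caps.
- fuse_supply_top (a point): Centre of that cap's outer face, 35 mm off the door's mid-plane: the point to touch. Axes as the door's, x is outward (up when the door is down). The touch counts within 12 mm of it.
- fuse_load: The fuse's other end cap and clip, the same shape, on the controller's -y side, 33 mm from the first, on the side of the white relay.
- fuse_load_top (a point): Centre of that cap's outer face, as for the supply end.
- tester: Cordless test pen, about 45 g, lying on the mat: a black flat-sided body 95 mm long, 18 wide, 16 high, with a pocket clip on top and a thin steel shaft, 145 mm overall. Origin on its underside; x points along it to the tip, z up. The body reaches from x = -60 to +35 mm; grip it across y near the origin.
- tester_tip (a point): Point of the pen's steel shaft (radius 3 mm), 85 mm ahead of its origin and 8 mm above its underside; x points out along the pen.
- mat: Flat grey rubber bench mat 260 (x) x 200 (y) x 3 mm, fixed to the bench, left or right of the controller. Origin at its centre on the bench.
- screwdriver: Bystander: a screwdriver with a wooden handle, lying on the mat beside the pen.
- tote: Bystander: a fixed open wooden tool tote 280 x 180 mm, 125 mm high over its handle, on the side where the mat is not. Origin under its centre.
- jar: Bystander: a glass screw-top jar, 64 mm across and 85 mm high, beside the controller. Origin under its centre.
- tape_measure: Bystander: a black tape measure, 70 x 34 x 62 mm, beside the controller on the other side. Origin under its centre.
There are look-alikes about, which are no part of the job. Several things have the shape of the tester; the one meant has the colours described above.

How it is judged:
By the outcome, as a careful person would: the job done as asked, in the order asked, and still so for the second after the job is handed in, with the robot touching nothing.
It also fails if it takes over 72 s, if anything falls off the work surface, if the arm or the gripper's body presses on something with over 40 N, if the wrist force passes 120 N, or if a joint passes its speed limit or range.

## Working session

There is one attempt and no reset: what is moved stays moved. The work goes in short steps, Python scripts to look and compute and a tool call to move; the robot and the scene stay as the last step left them, time stands still between calls to the robot, and variables do not carry over. Pictures are saved under pics/ and viewed, at most 10 in all, crops included, and the job is handed in when it is done.

Besides the shell and the picture viewer there is one more tool, called after "Emit:" by a JSON object that holds its "op" and its "data", one argument or row to a line. carry_out: Moves the arm, as the interface text tells. Its arguments: {"type":"object","properties":{"rows":{"type":"string"},"claw":{"type":"number"},"force":{"type":"number"}},"required":["rows"]}

```bash
ls; mkdir -p pics; python3 - <<'E'
from station import *
import cv2
o=get_obs();print(o['t'],o['eef_pos'],o['tool_rot'],o['gripper_width'])
for c in ('scene','top'):
    r=read_camera(c);cv2.imwrite(f'pics/{c}1.png',r['img']);print(c,r['fov_y'],r['cx'],r['cy'],r['world_to_cam'],[k for k in r])
    for th in ('controller','door_hinge','door_lip','tester','tester_tip','mat','screwdriver','tote','jar','tape_measure'):
        print(th,[([round(float(x),1) for x in p['centre']],round(p['confidence'],2)) for p in place_of(c,th)])
E
```

```text
pics
0.0 [0.18626094 0.64807518 0.19129445] [-5.97999447e-05  1.39446152e-01  9.90229204e-01 -9.43669466e-04] 1.002089720503349
scene 46.963892593709225 318.28642231697046 243.99266306165518 [[-0.33658339  0.94144236 -0.01994774  0.07423784]
 [-0.60716413 -0.20078313  0.76878987  0.16489783]
 [ 0.71976617  0.27087345  0.63919029 -1.78003319]
 [ 0.          0.          0.          1.        ]] ['img', 'fov_y', 'cx', 'cy', 'world_to_cam']
controller []
door_hinge []
door_lip [([252.3, 251.7], 0.98), ([451.9, 334.4], 0.49)]
tester [([412.8, 324.5], 0.9), ([405.8, 253.1], 0.74), ([466.5, 267.4], 0.72), ([531.9, 348.6], 0.69)]
tester_tip [([492.7, 259.0], 0.76), ([496.4, 332.1], 0.7), ([383.3, 234.1], 0.61), ([387.1, 336.2], 0.6)]
mat [([425.6, 329.1], 0.78)]
screwdriver [([451.6, 336.3], 0.95)]
tote [([158.1, 259.9], 0.76)]
jar [([357.6, 391.2], 0.63)]
tape_measure [([148.2, 340.3], 0.81)]
top 57.94363260957564 320.8656836682133 237.8337778479626 [[-0.02583676 -0.99961457  0.01015697  0.10686539]
 [ 0.98488879 -0.02371298  0.17155687 -0.51675073]
 [-0.17124989  0.01443596  0.98512186 -1.30026595]
 [ 0.          0.          0.          1.        ]] ['img', 'fov_y', 'cx', 'cy', 'world_to_cam']
controller [([337.9, 179.6], 0.81)]
door_hinge [([343.4, 190.9], 0.86)]
door_lip [([347.7, 171.2], 0.59)]
tester [([152.6, 260.4], 0.67), ([212.5, 334.1], 0.64), ([266.1, 329.9], 0.63), ([241.5, 254.6], 0.56), ([340.4, 187.7], 0.36), ([425.7, 175.1], 0.27)]
tester_tip [([291.3, 346.6], 0.72), ([179.2, 263.6], 0.66), ([188.1, 351.2], 0.61)]
mat [([237.2, 250.8], 0.65)]
screwdriver [([210.3, 248.8], 0.53)]
tote [([465.6, 249.4], 0.82)]
jar [([263.6, 184.7], 0.66)]
tape_measure [([420.6, 174.3], 0.79)]
```

View pics/scene1.png

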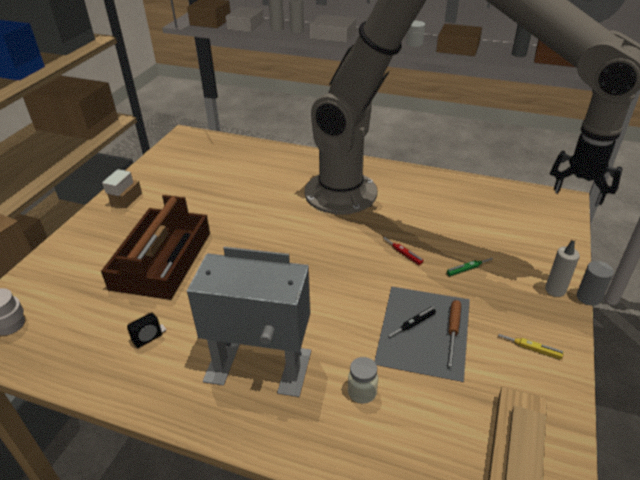

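View pics/top1.png

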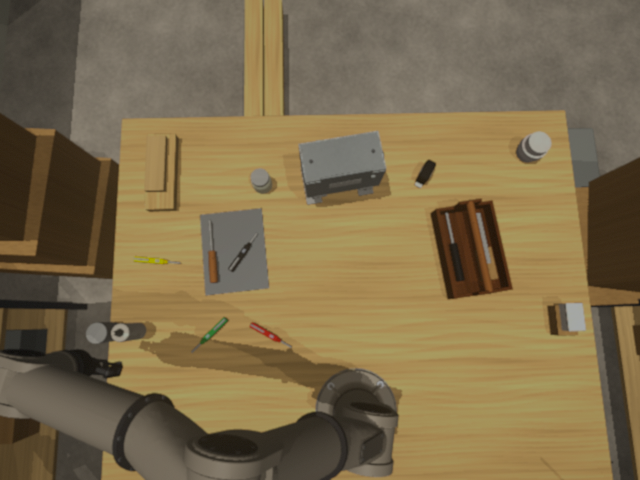

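Look-alikes for the pen in the top image are yellow (153,260), green (212,334), red (266,330) and black on the mat (242,254). The description says black, on the mat, so I choose (242,254), which is (413,324) in scene. The screwdriver is at (211,255). I'll check this in a close crop.

```bash
cat > h.py <<'E'
from station import *
import numpy as np, cv2
from scipy.optimize import least_squares
def cam(c):
    r=read_camera(c); r['f']=240/np.tan(np.radians(r['fov_y']/2)); return r
def proj(r,P):
    P=np.atleast_2d(P); q=P@r['world_to_cam'][:3,:3].T+r['world_to_cam'][:3,3]
    return np.c_[r['cx']+r['f']*q[:,0]/-q[:,2], r['cy']-r['f']*q[:,1]/-q[:,2]]
def onz(r,uv,z):
    R=r['world_to_cam'][:3,:3];t=r['world_to_cam'][:3,3];c=-R.T@t
    d=R.T@np.array([(uv[0]-r['cx'])/r['f'],-(uv[1]-r['cy'])/r['f'],-1]); return c+d*(z-c[2])/d[2]
def tri(rs,uvs):
    return least_squares(lambda X:np.concatenate([proj(r,X)[0]-u for r,u in zip(rs,uvs)]),[.7,.0,.1])
E
python3 - <<'E'
from h import *
np.set_printoptions(precision=4,suppress=True)
t=cam('top');s=cam('scene')
def crop(r,x,y,w,h,k): return cv2.resize(r['img'][y:y+h,x:x+w],None,fx=k,fy=k,interpolation=cv2.INTER_CUBIC)
a=crop(t,290,120,100,90,4);b=crop(t,195,200,80,100,4)[:360];c=crop(s,185,240,133,155,3)[:];d=crop(s,370,280,110,100,3)
H=600;im=np.zeros((600,800,3),np.uint8)
im[:360,:400]=a;im[:360,400:720]=b
c=crop(s,185,240,133,80,3);im[360:600,:399]=c;im[360:600,400:730]=d[:240]
cv2.imwrite('pics/crop1.png',im)
print('eef top',proj(t,get_obs()['eef_pos']),'scene',proj(s,get_obs()['eef_pos']))
for n,z in (('tester',.003),('screwdriver',.003),('mat',0),('jar',0),('tape_measure',0),('tote',0)):
    for nm,r in (('top',t),('scene',s)):
        for p in outline_of(nm,n) if n in('tester','mat','jar','tape_measure') else place_of(nm,n):
            e=''
            if 'pixels' in p and n in('tester','mat'):
                ys,xs=np.nonzero(p['pixels']); e=cv2.minAreaRect(np.c_[xs,ys].astype(np.float32))
                e=(e, p['pixels'].sum())
            print(n,nm,round(p['confidence'],2),np.array(p['centre']),onz(r,p['centre'],z+(.008 if n=='tester' else 0))[:2],e)
E
```

```text
eef top [[112.6114 358.5118]] scene [[571.8801 215.5749]]
tester top 0.76 [212.1 330.6] [0.2452 0.4333] (((213.0, 330.5), (7.77817440032959, 36.06244659423828), 45.0), np.int64(226))
tester top 0.73 [147.8 256.8] [0.4776 0.6387] (((150.44483947753906, 259.6620788574219), (35.21128845214844, 6.2284111976623535), 4.763641834259033), np.int64(206))
tester top 0.67 [239.4 257. ] [0.47   0.3515] (((239.4807891845703, 256.0961608886719), (7.542698860168457, 33.942142486572266), 37.87498474121094), np.int64(226))
tester top 0.58 [266.7 331.9] [0.237  0.2667] (((265.0995178222656, 331.8315734863281), (34.98492431640625, 7.043944358825684), 30.5792236328125), np.int64(221))
tester scene 0.91 [538.3 344. ] [0.4588 0.6242] (((530.7736206054688, 344.7075500488281), (67.0506591796875, 9.71472454071045), 17.744672775268555), np.int64(499))
tester scene 0.67 [465.4 266.9] [0.2452 0.4278] (((465.44342041015625, 266.3019104003906), (8.516355514526367, 37.22471237182617), 74.05460357666016), np.int64(262))
tester scene 0.61 [414.9 320.7] [0.4785 0.3407] (((416.0578918457031, 319.0951843261719), (8.913
[... 614 characters left out ...]
4158020019531), 85.60128784179688), np.int64(4727))
mat scene 0.73 [422.9 335.7] [0.5093 0.3675] (((425.5719909667969, 332.10400390625), (91.67880249023438, 83.00285339355469), 10.30484676361084), np.int64(6280))
jar top 0.75 [260.8 180.8] [0.7212 0.2851] 
jar scene 0.63 [360.5 379.8] [0.6787 0.2629] 
tape_measure top 0.8 [425.7 172.5] [ 0.7373 -0.2582] 
tape_measure top 0.69 [473.8 250.5] [ 0.474  -0.3949] 
tape_measure scene 0.84 [147.8 329.3] [ 0.7031 -0.269 ] 
tote top 0.69 [465.6 248.5] [ 0.4811 -0.3691] 
tote top 0.47 [345.4 169.6] [0.7533 0.0065] 
tote top 0.35 [212.2 249.1] [0.4989 0.4399] 
tote scene 0.68 [450.2 339. ] [0.4988 0.4303] 
tote scene 0.58 [161.5 258.5] [ 0.4642 -0.3798]
```

View pics/crop1.png

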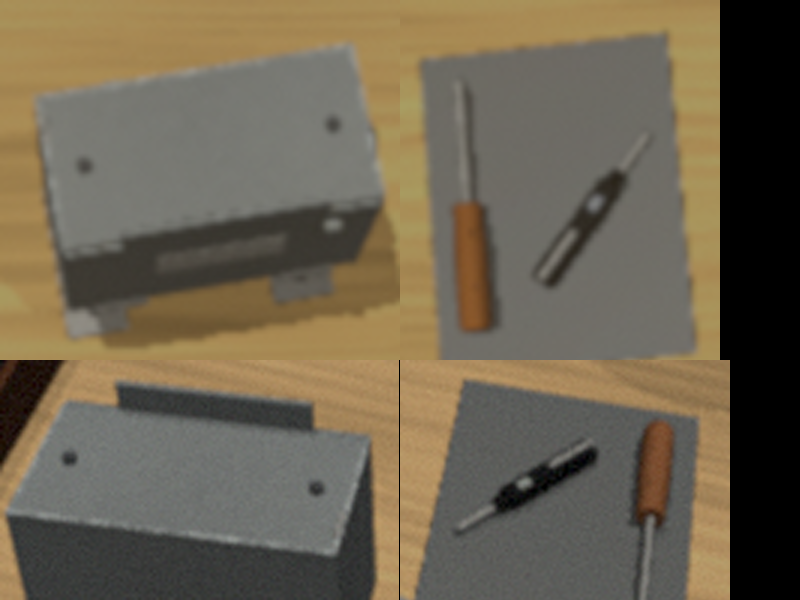

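The crop confirms the black pen: tip at about (257,233), tail at (231,270) in top; tip (390,337), tail (434,308) in scene. The controller box corners are clear in both views. Next I fit the poses.

```bash
python3 - <<'E'
from h import *
np.set_printoptions(precision=4,suppress=True)
t=cam('top');s=cam('scene')
def P(p,L): 
    c,n=np.cos(p[2]),np.sin(p[2]); L=np.array(L,float); return np.c_[p[0]+c*L[:,0]-n*L[:,1],p[1]+n*L[:,0]+c*L[:,1],L[:,2]]
LT=[(.055,.11,.26),(.055,-.11,.26),(-.058,-.109,.26),(-.058,.109,.26)]
UT=[(299.5,144.3),(378,131.5),(385.5,170.8),(307,182.5)]
LS=[(.055,-.11,.26),(.055,.11,.26),(-.055,.11,.26),(-.055,-.11,.26),(-.058,-.07,.284),(-.058,.07,.284)]
US=[(188.3,291.7),(296.7,304),(308.3,265.7),(207.7,254),(224.3,247.7),(289,254.3)]
ft=lambda p:(proj(t,P(p,LT))-UT).ravel(); fs=lambda p:(proj(s,P(p,LS))-US).ravel()
for f in (ft,fs,lambda p:np.r_[ft(p),fs(p)]):
    r=least_squares(f,[.75,0,0]);print(r.x,np.degrees(r.x[2]),r.fun)
p=r.x
print('hinge',P(p,[(-.058,0,.122)]),'lip',P(p,[(-.058,0,.284)]))
# pen
tip=tri([t,s],[(257,233.2),(389.7,336.7)]);tail=tri([t,s],[(230.7,270),(434,308.3)])
print(tip.x,tail.x,tip.fun,tail.fun,np.linalg.norm(tip.x-tail.x))
for r,a,b in((t,(257,233.2),(230.7,270)),(s,(389.7,336.7),(434,308.3))):
    A=onz(r,a,.011);B=onz(r,b,.013);d=A-B;print(A,B,np.linalg.norm(d),np.degrees(np.arctan2(d[1],d[0])),'origin',A-.085*d/np.linalg.norm(d))
# mat
for nm,r in(('top',t),('scene',s)):
    for a in place_of(nm,'mat')[:1]: print(nm,onz(r,a['centre'],.003))
print('mat corners', [onz(t,(195+(x-400)/4,200+y/4),.003)[:2] for x,y in((420,60),(665,33),(694,352))])
print([onz(s,(370+(x-400)/3,280+(y-360)/3),.003)[:2] for x,y in((463,381),(697,416))])
o=get_obs();print(o['t'],o['contact_force'])
E
```

```text
[0.7018 0.0332 0.1421] 8.139678853319479 [-0.6982 -0.5839  0.8208 -0.3033  0.9673 -0.2013 -1.0707  0.9959]
[0.7021 0.0325 0.1547] 8.864223210041333 [-1.0038 -0.8462  0.9125  0.6442  0.9743  0.3627 -1.2014  0.4068 -0.6065
 -0.9499  0.8329 -0.2377]
[0.7021 0.0326 0.15  ] 8.595199514887513 [-0.5862 -0.3643  0.8145 -0.6852  1.2894 -0.647  -0.6226  1.165  -0.958
 -1.0483  0.7948  0.8206  1.1175  0.5428 -0.9322  0.2596 -0.3604 -1.0388
  0.9975 -0.1202]
hinge [[0.6447 0.024  0.122 ]] lip [[0.6447 0.024  0.284 ]]
[0.5454 0.2955 0.0093] [0.429  0.3771 0.0171] [ 0.2551 -0.071   0.1962 -0.0052] [ 0.0289 -0.0068  0.0234 -0.0018] 0.14236441886633203
[0.5449 0.2961 0.011 ] [0.4294 0.378  0.013 ] 0.1415805439118835 -35.34756881165971 origin [0.4755 0.3453 0.0122]
[0.547  0.2953 0.011 ] [0.4249 0.3768 0.013 ] 0.14673077382822425 -33.713599961412214 origin [0.4763 0.3425 0.0122]
top [0.4883 0.3666 0.003 ]
scene [0.4915 0.3598 0.003 ]
mat corners [array([0.6103, 0.4803]), array([0.628 , 0.2834]), array([0.371 , 0.2614])]
[array([0.3751, 0.2564]), array([0.3537, 0.4536])]
2.0 [ 0.0521  0.0265 -0.1744]
```

Fit: controller at (0.702, 0.033), yaw 8.6°. Pen origin is about (0.476, 0.344), yaw -34.5°, and its z agrees with lying on the mat. I go to the door lip first, hooking it from behind with closed fingers.

Emit:
{"op": "carry_out", "data": {
  "rows": "34 -44 14 2.5;34 -44 14 2.5;34 -44 14 2.5;34 -44 14 2.5;34 -44 14 2.5;34 -44 14 2.5;34 -44 14 2.5;34 -44 14 2.5;34 -44 14 2.5;34 -44 14 2.1",
  "claw": 0,
  "force": 40
}}

```text
t: 3.25
eef_pos: [0.5273, 0.2072, 0.3331]
tool_rot: [0.0, -0.075, 0.997, 0.0]
contact_force: [0.9, 1.1, 0.2]
gripper_width: -0.0
grasp_force: 0.0
```

Emit:
{"op": "carry_out", "data": {
  "rows": "35 -45 0 0;35 -45 0 0;35 -45 0 0;33 -46 0 0;0 0 0 0;0 0 0 0"
}}

```text
t: 4.0
eef_pos: [0.6643, 0.0282, 0.332]
tool_rot: [-0.0, -0.075, 0.997, 0.0]
contact_force: [-0.2, 0.2, 0.4]
gripper_width: -0.006
grasp_force: 0.0
```

Emit:
{"op": "carry_out", "data": {
  "rows": "0 0 -30 0;0 0 -22 0;0 0 -8 0;0 0 0 0;-3 -0.5 0 0;-3 -0.5 0 0;-2 -0.3 0 0;0 0 0 0"
}}

```text
t: 5.0
eef_pos: [0.6563, 0.0264, 0.2726]
tool_rot: [0.0, -0.075, 0.997, 0.0]
contact_force: [-1.3, -1.0, -0.2]
gripper_width: -0.002
grasp_force: 0.0
```

Emit:
{"op": "carry_out", "data": {
  "rows": "-2 -0.3 0 0;-2 -0.3 0 0;-2 -0.3 0 0;0 0 0 0"
}}

```text
t: 5.5
eef_pos: [0.6503, 0.0255, 0.2724]
tool_rot: [-0.0, -0.075, 0.997, 0.0]
contact_force: [0.4, -0.6, 0.5]
gripper_width: -0.003
grasp_force: 0.0
```

Emit:
{"op": "carry_out", "data": {
  "rows": "-3 -0.5 0 0;-3 -0.5 0 0;-3 -0.5 0 0;-3 -0.5 0 0;0 0 0 0"
}}

```text
t: 6.12
eef_pos: [0.6382, 0.0235, 0.2724]
tool_rot: [0.0, -0.075, 0.997, 0.0]
contact_force: [0.3, -0.0, -0.2]
gripper_width: -0.0
grasp_force: 0.0
```

```bash
python3 - <<'E'
from h import *
t=cam('top');s=cam('scene')
a=cv2.resize(s['img'][150:330,170:330],None,fx=3,fy=3,interpolation=cv2.INTER_CUBIC)
b=cv2.resize(t['img'][120:240,290:396],None,fx=3,fy=3,interpolation=cv2.INTER_CUBIC)
im=np.zeros((540,800,3),np.uint8);im[:,:480]=a;im[:360,480:798]=b;cv2.imwrite('pics/c2.png',im)
e=get_obs()['eef_pos'];print(e,proj(s,e),proj(t,e))
E
```

```text
[0.63846186 0.02355926 0.27240095] [[258.23893767 252.74669575]] [[347.30396965 177.71395222]]
```

View pics/c2.png

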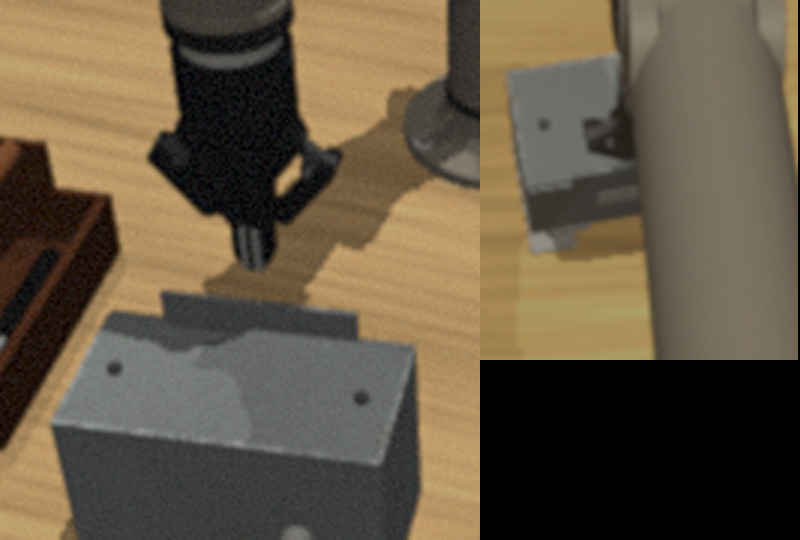

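The fingertip shows at about (254,239) in scene, higher than the reported TCP projects (258,253). So the real tip seems above the lip. I go back over the box top and feel for it.

Emit:
{"op": "carry_out", "data": {
  "rows": "13 2 0 0;13 2 0 0;0 0 -3 0;0 0 -2 0;0 0 -2 0;0 0 0 0"
}}

```text
t: 6.98
eef_pos: [0.6641, 0.0275, 0.2652]
tool_rot: [-0.0, -0.075, 0.997, 0.0]
contact_force: [0.0, 0.4, -0.2]
gripper_width: 0.002
grasp_force: 0.0
```

Emit:
{"op": "carry_out", "data": {
  "rows": "0 0 -3 0;0 0 -3 0;0 0 -2 0;0 0 -1 0;0 0 0 0"
}}

```text
t: 7.6
eef_pos: [0.6644, 0.0275, 0.2562]
tool_rot: [-0.0, -0.075, 0.997, -0.0]
contact_force: [0.3, 0.5, -0.9]
gripper_width: -0.002
grasp_force: 0.0
```

```bash
python3 - <<'E'
from h import *
import station
print([k for k in dir(station) if not k.startswith('_')], getattr(station,'grip_point_offset',None))
s=cam('scene')
a=cv2.resize(s['img'][180:300,190:320],None,fx=6,fy=5,interpolation=cv2.INTER_CUBIC);a=cv2.convertScaleAbs(a,alpha=2)
e=get_obs();print(e['eef_pos'],proj(s,e['eef_pos']),e['contact_force'],e['q'])
cv2.imwrite('pics/c3.png',a)
E
```

```text
['PlanningError', 'get_obs', 'grip_point_offset', 'hand_in', 'outline_of', 'place_of', 'read_camera', 'recognise'] 0.0187
[0.66443582 0.02756937 0.25632444] [[255.46345642 266.96008641]] [ 0.26798565 -0.26046527 -0.2432088 ] [-0.37461093  0.42459053  0.33916554  1.52288586 -0.14652964  1.21918898
  1.70755285]
```

View pics/c3.png

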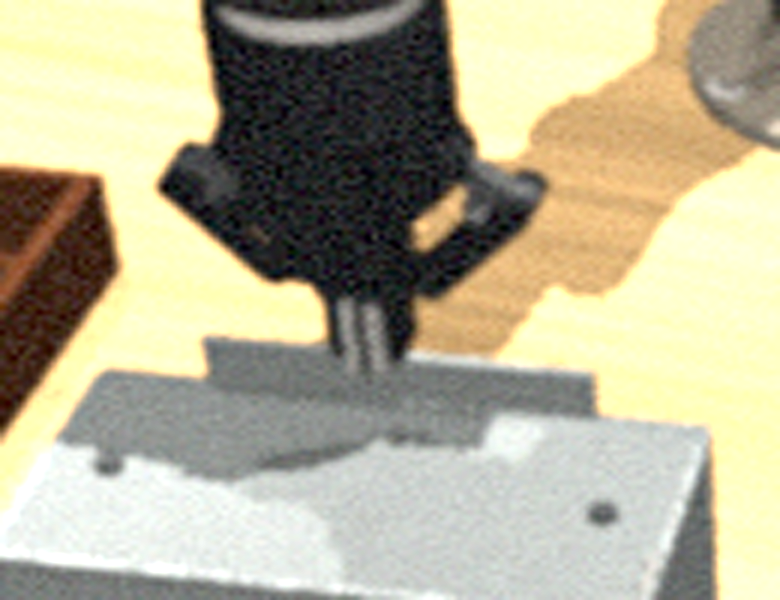

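The tip shows at (251,255) against a projected (255.5,267): the offset is consistent, so the tip is clear of the box top. I keep feeling downward.

Emit:
{"op": "carry_out", "data": {
  "rows": "0 0 -3 0;0 0 -3 0;0 0 -2 0;0 0 0 0"
}}

```text
t: 8.15
eef_pos: [0.6643, 0.0276, 0.248]
tool_rot: [-0.0, -0.075, 0.997, 0.0]
contact_force: [0.1, -0.4, -0.5]
gripper_width: 0.0
grasp_force: 0.0
```

Emit:
{"op": "carry_out", "data": {
  "rows": "0 0 -2 0;0 0 -2 0;0 0 0 0"
}}

```text
t: 8.52
eef_pos: [0.6643, 0.0276, 0.244]
tool_rot: [-0.0, -0.075, 0.997, -0.0]
contact_force: [0.2, 0.5, 0.1]
gripper_width: -0.002
grasp_force: 0.0
```

Emit:
{"op": "carry_out", "data": {
  "rows": "0 0 -2 0;0 0 -2 0;0 0 -1 0;0 0 0 0"
}}

```text
t: 9.02
eef_pos: [0.6644, 0.0276, 0.2392]
tool_rot: [-0.0, -0.075, 0.997, 0.0]
contact_force: [-0.8, -0.1, -0.6]
gripper_width: 0.004
grasp_force: 0.0
```

Emit:
{"op": "carry_out", "data": {
  "rows": "-4 -0.6 0 0;-4 -0.6 0 0;-3 -0.5 0 0;-2 -0.3 0 0;0 0 0 0"
}}

```text
t: 9.65
eef_pos: [0.6578, 0.0266, 0.2399]
tool_rot: [0.007, -0.075, 0.997, -0.0]
contact_force: [22.7, 2.1, -12.9]
gripper_width: 0.002
grasp_force: 11.1
```

Emit:
{"op": "carry_out", "data": {
  "rows": "-2 -0.3 0 0;-2 -0.3 0 0;0 0 0 0"
}}

```text
t: 10.02
eef_pos: [0.6505, 0.0254, 0.2395]
tool_rot: [0.003, -0.075, 0.997, -0.0]
contact_force: [7.9, 0.9, -4.2]
gripper_width: 0.0
grasp_force: 4.1
```

Emit:
{"op": "carry_out", "data": {
  "rows": "-7 -1 -0.5 0;-7 -1.1 -0.6 0;-7 -1.1 -0.8 0;-9 -1.4 -2 0;-9 -1.4 -2.4 0;-10 -1.4 -2.8 0;0 0 0 0"
}}

```text
t: 10.9
eef_pos: [0.5967, 0.0173, 0.23]
tool_rot: [-0.001, -0.075, 0.997, 0.0]
contact_force: [-0.3, 0.7, 0.0]
gripper_width: -0.002
grasp_force: 0.0
```

```bash
python3 - <<'E'
from h import *
s=cam('scene')
d=np.array([-.989,-.149,0]);h=np.array([.6447,.024,.122])
for p in place_of('scene','door_lip'): print(p)
for th in(0,.1,.2,.3,.4,.5): print(th,proj(s,h+.162*(np.sin(th)*d+np.array([0,0,np.cos(th)]))))
a=cv2.resize(s['img'][170:300,180:330],None,fx=5,fy=4,interpolation=cv2.INTER_CUBIC);a=cv2.convertScaleAbs(a,alpha=2)
cv2.imwrite('pics/c4.png',a)
E
```

```text
{'centre': [261.4, 235.8], 'confidence': 0.87}
0 [[256.66043621 250.37102877]]
0.1 [[258.86212906 245.66358715]]
0.2 [[261.06092767 241.70335565]]
0.3 [[263.23061924 238.51174416]]
0.4 [[265.3471356  236.09782224]]
0.5 [[267.38879    234.45951897]]
```

View pics/c4.png

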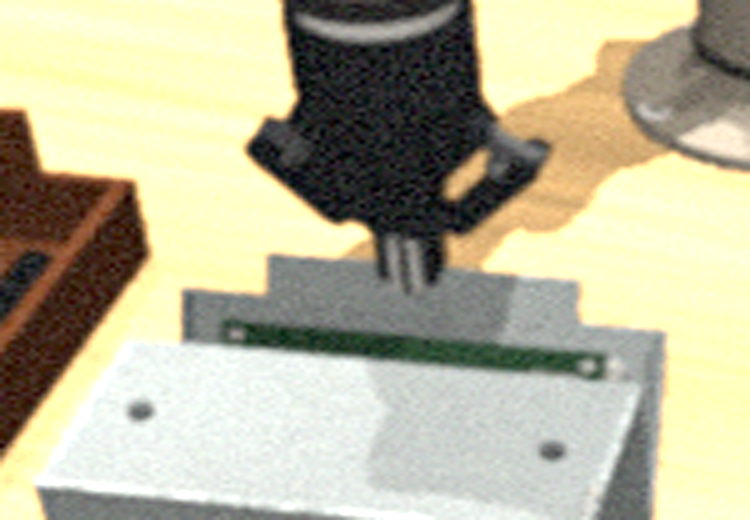

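The picture shows the door about 0.4 rad open, with the fingertip on the lip's inside at (262,243). I continue along the arc.

Emit:
{"op": "carry_out", "data": {
  "rows": "-9 -1.3 -4 0;-9 -1.3 -4.3 0;-8.5 -1.3 -4.5 0;-8 -1.2 -5.6 0;-8 -1.2 -6 0;-7.5 -1.1 -6.4 0;-7 -1 -7.2 0;-6.5 -1 -7.5 0;-6 -0.9 -7.8 0;0 0 0 0"
}}

```text
t: 12.25
eef_pos: [0.5276, 0.0073, 0.176]
tool_rot: [-0.001, -0.075, 0.997, 0.0]
contact_force: [-0.3, 1.1, 0.7]
gripper_width: 0.001
grasp_force: 0.0
```

Emit:
{"op": "carry_out", "data": {
  "rows": "-5.5 -0.8 -8.4 0;-5 -0.8 -8.6 0;-5 -0.8 -8.7 0;-4 -0.6 -9.5 0;-3 -0.5 -9.7 0;-2.5 -0.4 -9.7 0;0 0 0 0"
}}

```text
t: 13.12
eef_pos: [0.5029, 0.0031, 0.1213]
tool_rot: [-0.001, -0.075, 0.997, -0.0]
contact_force: [-0.6, -0.2, 0.1]
gripper_width: 0.002
grasp_force: 0.0
```

Emit:
{"op": "carry_out", "data": {
  "rows": "-1 0 -5 0;-1 0 -5 0;0 0 -3 0;0 0 0 0"
}}

```text
t: 13.62
eef_pos: [0.5018, 0.0035, 0.1091]
tool_rot: [-0.0, -0.075, 0.997, 0.0]
contact_force: [0.3, -0.4, 0.3]
gripper_width: -0.0
grasp_force: 0.0
```

```bash
python3 - <<'E'
from h import *
s=cam('scene')
d=np.array([-.989,-.149,0]);h=np.array([.6447,.024,.122])
for p in place_of('scene','door_lip'): print(p)
for th in(1.3,1.4,1.5): print(th,proj(s,h+.162*(np.sin(th)*d+np.array([0,0,np.cos(th)]))))
print(get_obs()['contact_force'])
E
```

```text
{'centre': [278.4, 249.1], 'confidence': 0.92}
1.3 [[279.23555342 246.43803054]]
1.4 [[280.02267837 250.51910463]]
1.5 [[280.64248665 255.03042883]]
[-0.25918316  0.16274381  0.01085764]
```

Emit:
{"op": "carry_out", "data": {
  "rows": "0 0 -5 0;0 0 -4 0;0 0 -3 0;0 0 0 0"
}}

```text
t: 14.22
eef_pos: [0.5018, 0.0034, 0.097]
tool_rot: [-0.0, -0.075, 0.997, -0.0]
contact_force: [-0.7, 0.2, 0.3]
gripper_width: 0.003
grasp_force: 0.0
```

Emit:
{"op": "carry_out", "data": {
  "rows": "0 0 -2 0;0 0 -2 0;0 0 -2 0;0 0 0 0"
}}

```text
t: 14.72
eef_pos: [0.5022, 0.0034, 0.0954]
tool_rot: [0.0, -0.074, 0.997, 0.001]
contact_force: [-15.9, -0.9, 47.9]
gripper_width: 0.002
grasp_force: 23.2
```

The door is on its stop. That contact also shows the real fingertips about 37 mm above the reported TCP, consistent with the pictures. I retreat toward the pen and measure this offset properly.

Emit:
{"op": "carry_out", "data": {
  "rows": "0 0 10 0;0 2 40 0;0 40 40 -5;0 55 10 -6;0 55 0 -6;0 55 0 -6;-8 50 0 -6;-9 45 0 -6;-9 38 0 -6;0 0 0 -2",
  "claw": 45
}}

```text
t: 15.98
eef_pos: [0.474, 0.3475, 0.1908]
tool_rot: [-0.001, 0.294, 0.956, 0.0]
contact_force: [-0.8, -0.2, -0.1]
gripper_width: 0.527
grasp_force: 0.0
```

```bash
python3 - <<'E'
from h import *
np.set_printoptions(precision=4,suppress=True)
s=cam('scene');t=cam('top')
o=get_obs();e=o['eef_pos'];print(o['t'],e,proj(s,e),proj(t,e),o['gripper_width'],o['contact_force'])
for n in ('fuse_supply_top','fuse_load_top','door_lip','door_hinge','fuse_supply','fuse_load'):
    for c in('scene','top'): print(n,c,[(np.round(p['centre'],1),round(p['confidence'],2)) for p in place_of(c,n)])
# composite
im=np.zeros((600,800,3),np.uint8)
im[:300,:400]=cv2.resize(t['img'][150:225,290:390],None,fx=4,fy=4,interpolation=cv2.INTER_CUBIC)
im[300:,:400]=cv2.resize(s['img'][225:300,220:320],None,fx=4,fy=4,interpolation=cv2.INTER_CUBIC)
u,v=proj(s,e)[0].astype(int);x0,y0=u-50,v-60;print('scene crop',x0,y0)
im[300:,400:]=cv2.resize(s['img'][y0:y0+75,x0:x0+100],None,fx=4,fy=4)
u,v=proj(t,e)[0].astype(int);x1,y1=u-50,v-38;print('top crop',x1,y1)
im[:300,400:]=cv2.resize(t['img'][y1:y1+75,x1:x1+100],None,fx=4,fy=4)
cv2.imwrite('pics/c5.png',cv2.convertScaleAbs(im,alpha=1.7))
E
```

```text
16.075 [0.4759 0.343  0.191 ] [[423.6743 264.8123]] [[231.0081 246.3842]] 0.5280167429222842 [ 0.7401 -0.9482 -0.4442]
fuse_supply_top scene []
fuse_supply_top top [(array([340.4, 217.1]), 0.58)]
fuse_load_top scene []
fuse_load_top top [(array([357. , 215.7]), 0.5), (array([342.2, 181.9]), 0.28), (array([342.1, 219. ]), 0.26)]
door_lip scene [(array([277.3, 256.8]), 0.63)]
door_lip top [(array([351. , 240.5]), 0.68), (array([342.1, 190.3]), 0.32)]
door_hinge scene []
door_hinge top [(array([341., 189.]), 0.76), (array([240.9, 254.7]), 0.5)]
fuse_supply scene [(array([424.2, 332. ]), 0.48)]
fuse_supply top [(array([342.6, 220.1]), 0.54)]
fuse_load scene []
fuse_load top [(array([354.6, 217.3]), 0.49), (array([240. , 254.7]), 0.42)]
scene crop 373 204
top crop 181 208
```

View pics/c5.png

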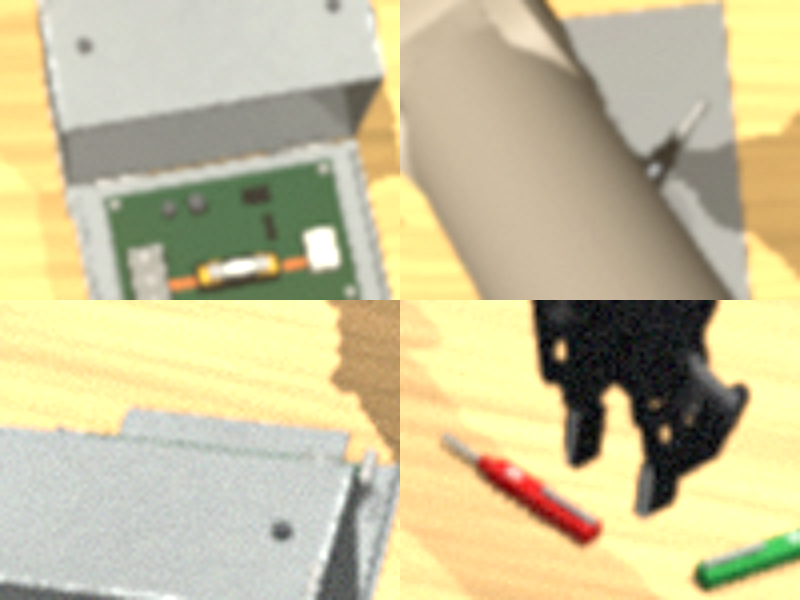

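Top crop: supply cap at about (342,218.5), beside the terminal block; load cap at (357.5,216), beside the relay. The board is up. In the scene crop the fingertips are at (417,244) and (434,257). With the 37 mm height offset they straddle the pen with only small lateral error, so I descend with care.

Emit:
{"op": "carry_out", "data": {
  "rows": "0 0 -40 0;0 0 -45 0;0 0 -45 0;0 0 -40 0;0 0 -20 0;0 0 -10 0;0 0 0 0"
}}

```text
t: 17.55
eef_pos: [0.4763, 0.3436, -0.0083]
tool_rot: [0.0, 0.296, 0.955, 0.0]
contact_force: [-0.2, 0.5, 0.3]
gripper_width: 0.53
grasp_force: 0.0
```

```bash
python3 - <<'E'
from h import *
np.set_printoptions(precision=4,suppress=True)
s=cam('scene');t=cam('top')
o=get_obs();e=o['eef_pos'];print(o['t'],e,proj(s,e+[0,0,.037]),o['contact_force'])
d=onz(t,(342,218.1),.163),onz(t,(357.4,215.8),.163);print('supply,load',d,np.linalg.norm(d[0]-d[1]))
for a in d:
    v=a[:2]-[.6447,.024];print('out',-(v@[.989,.149]),'lat',v@[-.149,.989])
x,y=int(proj(s,e)[0,0])-50,285
cv2.imwrite('pics/c6.png',cv2.convertScaleAbs(cv2.resize(s['img'][y:y+75,x:x+100],None,fx=6,fy=6,interpolation=cv2.INTER_CUBIC),alpha=2));print(x,y)
E
```

```text
17.65 [ 0.4769  0.3441 -0.0074] [[417.1453 315.2911]] [ 0.0713 -0.168  -0.2692]
supply,load (array([0.5542, 0.034 , 0.163 ]), array([ 0.5598, -0.0101,  0.163 ])) 0.04450518163922648
out 0.0880567714816388 lat 0.02342882551472482
out 0.08902766225439038 lat -0.021072931224217405
365 285
```

View pics/c6.png

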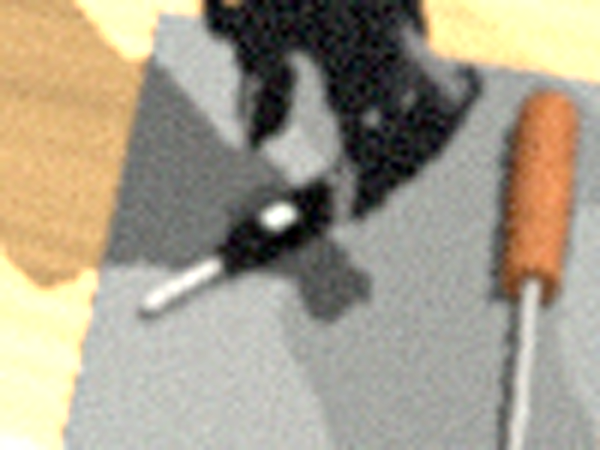

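The crop shows the open fingers on either side of the black pen, clear of the screwdriver, with tips at (409,308) and (425,321), as predicted with the 37 mm offset. I lower 20 mm and close.

Emit:
{"op": "carry_out", "data": {
  "rows": "0 0 -8 0;0 0 -6 0;0 0 -4 0;0 0 -2 0;0 0 0 0"
}}

```text
t: 18.27
eef_pos: [0.4758, 0.3433, -0.0289]
tool_rot: [-0.0, 0.296, 0.955, -0.0]
contact_force: [-1.0, 0.1, -0.0]
gripper_width: 0.526
grasp_force: 0.0
```

Emit:
{"op": "carry_out", "data": {
  "rows": "0 0 0 0;0 0 0 0;0 0 0 0;0 0 0 0;0 0 0 0",
  "claw": 5,
  "force": 40
}}

```text
t: 18.9
eef_pos: [0.4762, 0.3436, -0.0284]
tool_rot: [0.0, 0.296, 0.955, 0.0]
contact_force: [0.3, -0.8, 4.4]
gripper_width: 0.196
grasp_force: 39.8
```

Emit:
{"op": "carry_out", "data": {
  "rows": "0 0 10 0;0 0 25 0;0 0 45 0;0 0 50 8.6;0 -20 50 8.6;0 -40 30 8.6;0 -40 10 8.6;0 -40 0 8.6;0 0 0 0;0 0 0 0"
}}

```text
t: 20.15
eef_pos: [0.4756, 0.2038, 0.1914]
tool_rot: [-0.0, -0.074, 0.997, 0.0]
contact_force: [0.2, 0.9, -0.3]
gripper_width: 0.2
grasp_force: 39.2
```

```bash
python3 - <<'E'
from h import *
np.set_printoptions(precision=4,suppress=True)
s=cam('scene');t=cam('top')
o=get_obs();e=o['eef_pos'];print(o['t'],e,o['tool_rot'],o['contact_force'],o['gripper_width'])
pt=e+[.085*.989,.085*.149,.0395];print(pt,proj(s,pt),proj(t,pt))
for n in('tester_tip','tester'):
  for c in('scene','top'): print(n,c,[(np.round(p['centre'],1),round(p['confidence'],2)) for p in place_of(c,n)])
im=np.zeros((600,800,3),np.uint8)
for r,k in((s,0),(t,400)):
    u,v=proj(r,pt)[0].astype(int);x,y=u-40,v-60;print(x,y);im[:,k:k+400]=cv2.resize(r['img'][y:y+120,x:x+80],None,fx=5,fy=5,interpolation=cv2.INTER_CUBIC)
cv2.imwrite('pics/c7.png',cv2.convertScaleAbs(im,alpha=1.8))
E
```

```text
20.25 [0.4756 0.2047 0.1912] [-0.0001 -0.0753  0.9972  0.0001] [ 0.1759 -0.655  -0.3878] 0.1962687930980421
[0.5596 0.2173 0.2307] [[358.8108 263.4113]] [[275.3057 212.2229]]
tester_tip scene [(array([353.6, 260.6]), 0.84), (array([381.3, 234.9]), 0.82), (array([496.7, 334.8]), 0.75), (array([161.3, 256.3]), 0.5)]
tester_tip top [(array([191.5, 351.4]), 0.78), (array([293.5, 347.9]), 0.76), (array([180. , 263.2]), 0.65), (array([351.1, 241.3]), 0.22)]
tester scene [(array([533. , 348.6]), 0.87), (array([363.1, 244.7]), 0.73), (array([468.4, 270.3]), 0.53), (array([405.6, 253.1]), 0.51)]
tester top [(array([265.5, 331.8]), 0.77), (array([151.3, 263. ]), 0.61), (array([210.9, 335.3]), 0.49)]
318 203
235 152
```

View pics/c7.png

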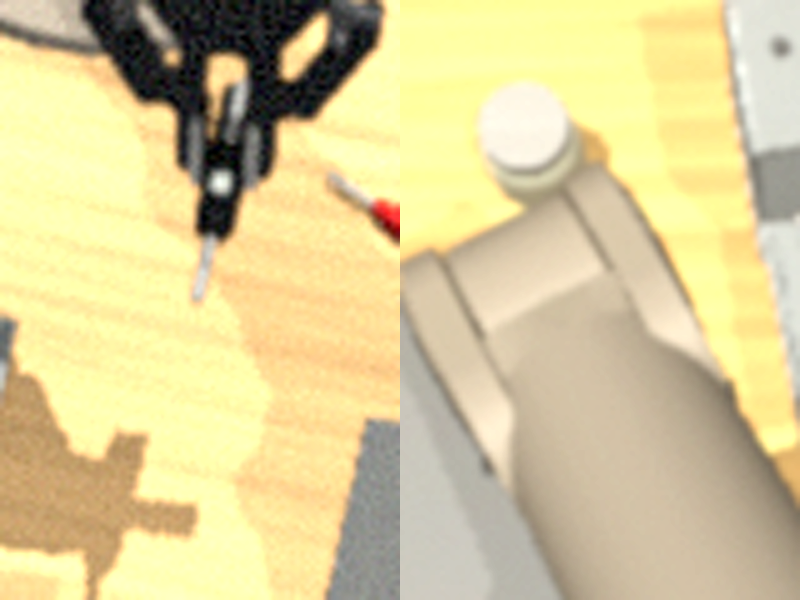

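The pen's tip shows at (357.4,263) in scene against a predicted (358.8,263.4), so the hold is as modelled. Next is the spot above the supply cap.

Emit:
{"op": "carry_out", "data": {
  "rows": "0 -30 0 0;0 -40 0 0;0 -40 0 0;-2 -40 0 0;-3 -30 0 0;0 -7 -14 0;0 0 -20 0;0 0 -12 0;0 0 -6 0;0 0 0 0"
}}

```text
t: 21.7
eef_pos: [0.4708, 0.0168, 0.139]
tool_rot: [-0.0, -0.075, 0.997, -0.0]
contact_force: [-0.1, -0.1, -0.4]
gripper_width: 0.195
grasp_force: 39.2
```

Emit:
{"op": "carry_out", "data": {
  "rows": "0 0 -2 0;0 0 -2 0;0 0 -1 0;0 0 0 0"
}}

```text
t: 22.2
eef_pos: [0.4709, 0.0164, 0.1344]
tool_rot: [0.0, -0.075, 0.997, 0.0]
contact_force: [-0.3, 0.9, 0.2]
gripper_width: 0.195
grasp_force: 39.2
```

Emit:
{"op": "carry_out", "data": {
  "rows": "0 0 -1 0;0 0 -1 0;0 0 -1 0;0 0 -1 0;0 0 0 0"
}}

```text
t: 22.82
eef_pos: [0.4709, 0.0164, 0.1302]
tool_rot: [-0.0, -0.075, 0.997, -0.0]
contact_force: [-0.2, 0.3, -0.4]
gripper_width: 0.195
grasp_force: 39.2
```

Emit:
{"op": "carry_out", "data": {
  "rows": "0 0 -1 0;0 0 -1 0;0 0 0 0"
}}

```text
t: 23.2
eef_pos: [0.4709, 0.0164, 0.1282]
tool_rot: [-0.0, -0.075, 0.997, 0.0]
contact_force: [0.1, 0.3, -0.6]
gripper_width: 0.201
grasp_force: 39.2
```

Emit:
{"op": "carry_out", "data": {
  "rows": "0 0 -1 0;0 0 -0.5 0;0 0 0 0"
}}

```text
t: 23.58
eef_pos: [0.4709, 0.0164, 0.1268]
tool_rot: [-0.0, -0.075, 0.997, 0.0]
contact_force: [-0.1, 0.4, 0.8]
gripper_width: 0.194
grasp_force: 39.2
```

Emit:
{"op": "carry_out", "data": {
  "rows": "0 0 -1 0;0 0 -0.5 0;0 0 0 0"
}}

```text
t: 23.95
eef_pos: [0.471, 0.0164, 0.1254]
tool_rot: [0.0, -0.075, 0.997, 0.0]
contact_force: [-0.8, 0.8, 1.9]
gripper_width: 0.196
grasp_force: 39.5
```

Emit:
{"op": "carry_out", "data": {
  "rows": "0 0 -0.5 0;0 0 0 0;0 0 0 0"
}}

```text
t: 24.32
eef_pos: [0.471, 0.0164, 0.1249]
tool_rot: [0.0, -0.075, 0.997, 0.0]
contact_force: [-1.5, -0.6, 1.9]
gripper_width: 0.194
grasp_force: 39.6
```

```bash
python3 - <<'E'
from h import *
np.set_printoptions(precision=3,suppress=True)
F=[];M=[]
for i in range(6):
    read_camera('scene');o=get_obs();F.append(o['contact_force']);M.append(o['torque'])
print(np.mean(F,0),np.mean(M,0),o['eef_pos'],o['t'])
E
```

```text
[-1.707 -0.169  2.554] [-0.022  0.051 -0.015] [0.471 0.016 0.125] 24.625
```

A steady 2.5 N upward, with a moment that fits a push at the tip, at the expected height: the supply cap has been touched. Lift and go to the load end.

Emit:
{"op": "carry_out", "data": {
  "rows": "0 0 4 0;0 0 6 0;2.5 -16 0 0;2.5 -17 0 0;0 0 -4 0;0 0 -3 0;0 0 -1.5 0;0 0 0 0"
}}

```text
t: 25.62
eef_pos: [0.4758, -0.016, 0.1262]
tool_rot: [-0.0, -0.075, 0.997, 0.0]
contact_force: [-0.7, 0.1, 0.5]
gripper_width: 0.194
grasp_force: 39.4
```

Emit:
{"op": "carry_out", "data": {
  "rows": "0 0 -0.5 0;0 0 -0.5 0;0 0 -0.5 0;0 0 0 0;0 0 0 0"
}}

```text
t: 26.25
eef_pos: [0.4759, -0.0165, 0.1249]
tool_rot: [0.0, -0.075, 0.997, 0.0]
contact_force: [-2.5, 1.3, 3.3]
gripper_width: 0.196
grasp_force: 39.6
```

```bash
cat > f.py <<'E'
from h import *
np.set_printoptions(precision=3,suppress=True)
F=[];M=[]
for i in range(5):
    read_camera('scene');o=get_obs();F.append(o['contact_force']);M.append(o['torque'])
print(np.mean(F,0),np.mean(M,0),o['eef_pos'],o['t'])
E
python3 f.py
```

```text
[-1.418  1.425  2.98 ] [0.371 0.014 0.142] [ 0.476 -0.017  0.125] 26.5
```

Same height, a steady 3 N: the load cap has been touched. Now I take the pen back to its place on the mat.

Emit:
{"op": "carry_out", "data": {
  "rows": "0 0 5 0;0 0 25 0;0 25 35 0;0 50 0 0;0 55 0 -8.6;0 55 0 -8.6;0 55 0 -8.6;0 50 0 -8.6;0 45 0 -8.6;0 25 0 0"
}}

```text
t: 27.75
eef_pos: [0.4753, 0.3455, 0.1895]
tool_rot: [-0.0, 0.294, 0.956, -0.0]
contact_force: [-0.1, -0.0, -1.2]
gripper_width: 0.195
grasp_force: 39.2
```

Emit:
{"op": "carry_out", "data": {
  "rows": "0 0 -40 0;0 0 -50 0;0 0 -50 0;0 0 -40 0;0 0 -20 0;0 0 -9 0;0 0 -5 0;0 0 -2 0;0 0 0 0"
}}

```text
t: 28.88
eef_pos: [0.4764, 0.3438, -0.0254]
tool_rot: [0.0, 0.296, 0.955, 0.001]
contact_force: [-0.4, 0.2, -0.9]
gripper_width: 0.195
grasp_force: 39.2
```

Emit:
{"op": "carry_out", "data": {
  "rows": "0 0 -1 0;0 0 -1 0;0 0 -0.5 0;0 0 0 0"
}}

```text
t: 29.38
eef_pos: [0.476, 0.3435, -0.0284]
tool_rot: [-0.0, 0.296, 0.955, 0.0]
contact_force: [-1.1, -0.7, 2.7]
gripper_width: 0.197
grasp_force: 39.8
```

Emit:
{"op": "carry_out", "data": {
  "rows": "0 0 -0.5 0;0 0 0 0;0 0 0 0;0 0 0 0",
  "claw": 45
}}

```text
t: 29.88
eef_pos: [0.4759, 0.3434, -0.0293]
tool_rot: [-0.0, 0.296, 0.955, -0.0]
contact_force: [0.0, 0.1, -0.0]
gripper_width: 0.531
grasp_force: 0.0
```

Emit:
{"op": "carry_out", "data": {
  "rows": "0 0 10 0;0 0 30 0;0 0 50 0;0 0 60 0;0 -20 50 8;0 -50 0 8;0 -50 0 8;0 -50 0 8;0 -40 0 8;0 0 0 2.6"
}}

```text
t: 31.12
eef_pos: [0.476, 0.1292, 0.1717]
tool_rot: [0.0, -0.069, 0.998, -0.0]
contact_force: [-0.0, 1.1, 0.1]
gripper_width: 0.524
grasp_force: 0.0
```

```bash
python3 - <<'E'
from h import *
np.set_printoptions(precision=4,suppress=True)
s=cam('scene');t=cam('top')
o=get_obs();print(o['t'],o['eef_pos'],o['contact_force'])
for n in('tester','tester_tip','door_lip','screwdriver'):
  for c,r in(('scene',s),('top',t)): print(n,c,[(np.round(p['centre'],1),round(p['confidence'],2),onz(r,p['centre'],.135 if n=='door_lip' else .011)[:2]) for p in place_of(c,n)])
im=np.zeros((450,800,3),np.uint8)
im[:,:400]=cv2.resize(s['img'][280:380,370:480],(400,450));im[:,400:]=cv2.resize(t['img'][200:300,190:290],(400,450))
cv2.imwrite('pics/c8.png',cv2.convertScaleAbs(im,alpha=1.8))
E
```

```text
31.225 [0.4761 0.1325 0.1716] [-0.2302  0.1745  0.4088]
tester scene [(array([532.4, 346.7]), 0.88, array([0.4714, 0.6119])), (array([405., 254.]), 0.84, array([0.2441, 0.2631])), (array([452.6, 334.3]), 0.67, array([0.4925, 0.4335])), (array([415.3, 322.5]), 0.56, array([0.4839, 0.3428])), (array([466.4, 267.9]), 0.54, array([0.2483, 0.4309]))]
tester top [(array([211.7, 335. ]), 0.76, array([0.2321, 0.4343])), (array([151.4, 260.1]), 0.72, array([0.4669, 0.627 ])), (array([267.1, 335.6]), 0.7, array([0.2259, 0.2655])), (array([342.7, 218.5]), 0.68, array([0.5862, 0.0218])), (array([242.6, 256.2]), 0.48, array([0.4722, 0.3414]))]
tester_tip scene [(array([389.6, 335.8]), 0.82, array([0.5444, 0.2944])), (array([496.6, 332.4]), 0.78, array([0.4536, 0.5302])), (array([380.8, 234.4]), 0.67, array([0.1811, 0.1778])), (array([489.3, 257.9]), 0.61, array([0.1879, 0.484 ]))]
tester_tip top [(array([289.8, 349. ]), 0.77, array([0.1843, 0.1968])), (array([189.9, 351.4]), 0.62, array([0.1853, 0.4994])), (array([255.3, 235.5]), 0.52, array([0.5376, 0.3015])), (array([180.4, 262.4]), 0.47, array([0.4574, 0.5361]))]
door_lip scene [(array([280.3, 256. ]), 0.82, array([0.4901, 0.0013]))]
door_lip top [(array([353.4, 241.4]), 0.73, array([0.4908, 0.0016]))]
screwdriver scene [(array([451.8, 336.7]), 0.86, array([0.5004, 0.4329]))]
screwdriver top [(array([210.8, 249.8]), 0.61, array([0.4951, 0.4417]))]
```

View pics/c8.png

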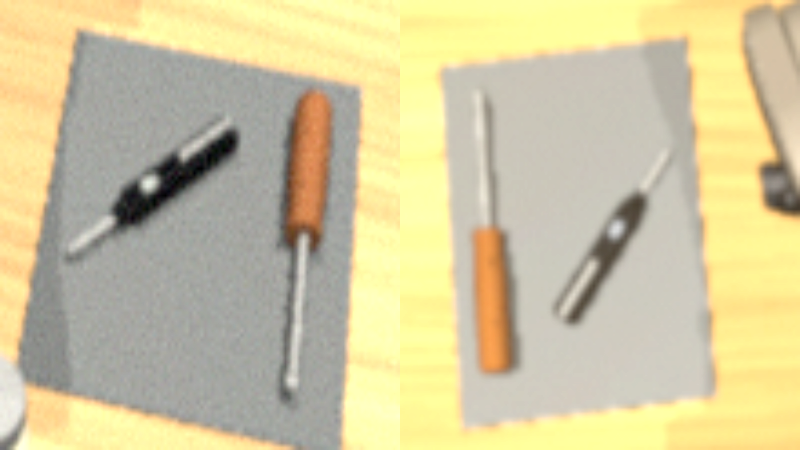

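The pen lies flat on the mat where it was, the screwdriver is untouched, and the lip is at (0.49,0.0015) as predicted. Now the door: closed fingers hang just outside the lip edge, press in and drag up.

Emit:
{"op": "carry_out", "data": {
  "rows": "-3 -40 0 0;-3 -40 0 0;-4 -40 0 0;-4 -16 0 0.7;0 0 -30 0;0 0 -40 0;0 0 -30 0;0 0 -5 0;0 0 0 0",
  "claw": 0
}}

```text
t: 32.75
eef_pos: [0.4622, -0.0026, 0.0662]
tool_rot: [0.0, -0.077, 0.997, -0.0]
contact_force: [-0.3, 0.0, 0.2]
gripper_width: -0.002
grasp_force: 0.0
```

Emit:
{"op": "carry_out", "data": {
  "rows": "3 0.5 0 0;3 0.5 0 0;3 0.5 0 0;0 0 0 0"
}}

```text
t: 33.25
eef_pos: [0.4714, -0.001, 0.066]
tool_rot: [0.0, -0.077, 0.997, 0.0]
contact_force: [0.5, -0.9, -1.2]
gripper_width: -0.0
grasp_force: 0.0
```

Emit:
{"op": "carry_out", "data": {
  "rows": "2 0.3 0 0;2 0.3 0 0;2 0.3 0 0;0 0 0 0"
}}

```text
t: 33.75
eef_pos: [0.4746, -0.0006, 0.0653]
tool_rot: [-0.002, -0.077, 0.997, 0.0]
contact_force: [-6.1, 0.1, 4.4]
gripper_width: 0.006
grasp_force: 3.1
```

Emit:
{"op": "carry_out", "data": {
  "rows": "3 0.4 0 0;1 0.1 3 0;0 0 4 0;0 0 4 0;0 0 0 0"
}}

```text
t: 34.38
eef_pos: [0.4752, -0.0005, 0.0749]
tool_rot: [-0.005, -0.077, 0.997, -0.0]
contact_force: [-10.6, -0.5, 1.3]
gripper_width: -0.001
grasp_force: 5.1
```

```bash
cat > d.py <<'E'
from h import *
np.set_printoptions(precision=3,suppress=True)
d=np.array([-.989,-.149,0]);h=np.array([.6447,.024,.122])
L=lambda th:h+.162*(np.sin(th)*d+np.array([0,0,np.cos(th)]))
for c in('scene','top'):
    r=cam(c)
    for p in place_of(c,'door_lip')[:1]:
        g=np.linspace(0,1.55,156);e=[np.linalg.norm(proj(r,L(a))[0]-p['centre']) for a in g]
        print(c,p['centre'],round(p['confidence'],2),'theta',g[np.argmin(e)],'err',min(e))
o=get_obs();print(o['t'],o['eef_pos'],o['contact_force'])
E
python3 d.py
```

```text
scene [279.6, 254.0] 0.93 theta 1.48 err 0.9368602267564085
top [354.5, 239.1] 0.69 theta 1.27 err 0.19562709728013333
34.575 [ 0.475 -0.001  0.075] [-11.269  -1.656  -0.505]
```

Emit:
{"op": "carry_out", "data": {
  "rows": "3 0.4 3 0;2 0.3 5 0;1 0.1 5 0;1 0.1 5 0;1 0.1 5 0;0 0 0 0"
}}

```text
t: 35.33
eef_pos: [0.4791, 0.0001, 0.0968]
tool_rot: [-0.009, -0.077, 0.997, -0.0]
contact_force: [-19.5, -1.7, 3.9]
gripper_width: 0.001
grasp_force: 9.8
```

```bash
python3 d.py
```

```text
scene [148.3, 340.3] 0.58 theta 0.0 err 140.81620645603502
top [352.8, 236.6] 0.74 theta 1.19 err 1.9813898372793683
35.525 [0.479 0.    0.097] [-19.395  -1.366   3.309]
```

Emit:
{"op": "carry_out", "data": {
  "rows": "2.5 0.4 7.5 0;2.8 0.4 7.5 0;3 0.5 7.5 0;3.2 0.5 7.5 0;4 0.6 7 0;4.2 0.6 7 0;4.5 0.7 6.6 0;4.6 0.7 6.6 0;0 0 0 0"
}}

```text
t: 36.65
eef_pos: [0.5086, 0.0047, 0.1554]
tool_rot: [-0.009, -0.077, 0.997, 0.0]
contact_force: [-27.9, -0.8, 17.8]
gripper_width: -0.0
grasp_force: 13.6
```

```bash
python3 d.py
```

```text
scene [273.5, 237.7] 0.71 theta 0.96 err 2.260129356815197
top [354.9, 222.9] 0.76 theta 0.84 err 0.6497687568391907
36.85 [0.509 0.005 0.155] [-27.59   -2.208  17.353]
```

Emit:
{"op": "carry_out", "data": {
  "rows": "3.5 0.5 6 0;4.5 0.7 6 0;5 0.8 5.6 0;5.5 0.8 5.5 0;5.6 0.8 5 0;6 0.9 4.6 0;6 0.9 4.4 0;6.3 1 4.2 0;0 0 0 0"
}}

```text
t: 37.98
eef_pos: [0.5592, 0.0124, 0.198]
tool_rot: [-0.001, -0.077, 0.997, 0.0]
contact_force: [-4.0, 0.5, 2.7]
gripper_width: 0.001
grasp_force: 2.1
```

```bash
python3 d.py
```

```text
scene [264.9, 234.4] 0.57 theta 0.43 err 1.5516783051484369
top [352.8, 198.6] 0.62 theta 0.41000000000000003 err 1.3143347431180006
38.175 [0.559 0.012 0.198] [-5.297  0.974  1.848]
```

Emit:
{"op": "carry_out", "data": {
  "rows": "8 1.2 4 0;9 1.3 4 0;9 1.3 3 0;9 1.3 3 0;9 1.3 2 0;7 1 1 0;0 0 0 0"
}}

```text
t: 39.05
eef_pos: [0.6121, 0.0193, 0.2153]
tool_rot: [0.001, -0.077, 0.997, -0.0]
contact_force: [0.1, -0.3, -0.2]
gripper_width: -0.001
grasp_force: 0.0
```

Emit:
{"op": "carry_out", "data": {
  "rows": "5 0.7 1 0;4 0.6 0.5 0;3 0.5 0.5 0;3 0.5 0 0;0 0 0 0"
}}

```text
t: 39.67
eef_pos: [0.625, 0.0211, 0.2168]
tool_rot: [-0.001, -0.077, 0.997, -0.0]
contact_force: [-4.5, -0.5, -0.8]
gripper_width: -0.002
grasp_force: 2.6
```

Emit:
{"op": "carry_out", "data": {
  "rows": "2 0.3 0 0;2 0.3 0 0;2 0.3 0 0;1 0.2 0 0;0 0 0 0"
}}

```text
t: 40.3
eef_pos: [0.6322, 0.0222, 0.2171]
tool_rot: [-0.001, -0.077, 0.997, -0.0]
contact_force: [-7.3, -1.2, 0.1]
gripper_width: 0.001
grasp_force: 3.1
```

Emit:
{"op": "carry_out", "data": {
  "rows": "2 0.3 0 0;2 0.3 0 0;1 0.2 0 0;0 0 0 0"
}}

```text
t: 40.8
eef_pos: [0.6318, 0.0222, 0.2171]
tool_rot: [-0.007, -0.077, 0.997, 0.0]
contact_force: [-25.8, -2.7, 13.0]
gripper_width: -0.0
grasp_force: 12.9
```

It stays rigid at 26 N exactly where a shut door should be. I back away and verify.

Emit:
{"op": "carry_out", "data": {
  "rows": "-10 -1.5 0 0;-20 -3 0 0;-30 -4 0 0;-35 10 20 0;-20 40 20 0;0 50 10 0;0 55 0 0;0 55 0 0;0 0 0 0;0 0 0 0"
}}

```text
t: 42.05
eef_pos: [0.524, 0.2248, 0.2676]
tool_rot: [0.001, -0.077, 0.997, -0.0]
contact_force: [0.3, -0.6, 0.1]
gripper_width: -0.002
grasp_force: 0.0
```

```bash
python3 d.py; python3 - <<'E'
from h import *
s=cam('scene');a=cv2.imread('pics/scene1.png')
# lip region difference vs. the initial shut picture, and bystanders
for n,(x0,y0,x1,y1) in dict(lip=(215,240,300,275),door_side=(185,250,315,330),pen=(380,300,440,345),driver=(440,295,465,370),jar=(345,355,380,405),tape=(125,310,168,348)).items():
    d=cv2.absdiff(cv2.GaussianBlur(s['img'],(3,3),0),cv2.GaussianBlur(a,(3,3),0))[y0:y1,x0:x1].max(2);print(n,d.mean().round(2),(d>40).sum())
L=[(-.058,-.07,.284),(-.058,.07,.284)]
g=cv2.cvtColor(s['img'],6).astype(int);g0=cv2.cvtColor(a,6).astype(int)
for u in(235,275): print(u,g[240:258,u],g0[240:258,u])
E
```

```text
scene [252.4, 252.0] 0.77 theta 0.0 err 4.5612349123052685
top [345.3, 170.2] 0.76 theta 0.0 err 4.365224652811318
42.25 [0.524 0.224 0.268] [ 0.731  0.107 -0.058]
lip 12.99 428
door_side 7.11 589
pen 7.93 0
driver 3.34 0
jar 4.38 0
tape 3.81 0
235 [137 134 142 146 145 149 148 136 118  92  59  54  60  66  56  55  61  77] [137 129 139 141 143 145 141 132 115  86  64  52  57  61  59  59  54  73]
275 [ 95  97  87  86  84  87  94  97  98  90  90  96 110  99  72  59  56  56] [155 156 141 138 143 148 147 146 144 137 133 135 128  99  66  57  49  59]
```

The lip edge matches the initial shut picture to within a pixel, and the networks give the same spot (252,252). The pen, screwdriver, jar and tape measure are where they began.

```bash
python3 -c "
from station import *
print(hand_in())"
```

```text
the job is handed in; nothing more can be done
None
```

I opened the door fully, touched the pen lightly (about 3 N) to the supply cap and then the load cap, laid it flat on the mat where it was, pushed the door shut and handed the job in at about 42 s. The final pictures show the door shut and the pen, screwdriver, jar and tape measure unmoved; the touches were confirmed only by force and height, since no camera could see the tip on the caps.

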